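# Dial the next character on the tag marking press and strike it

## Robot

A 6-joint arm with a two-finger parallel gripper is mounted at the origin on the work surface. World frame = base frame: x ahead of the robot, y to its left, z up, the work surface at z = 0. Lengths are in m, angles in rad, forces in N, time in s.
With the tool pointing down it reaches from about 0.3 to 1 m from the base axis. Payload 5.1 kg.
Tool frame: the origin (TCP) lies at the very end of the fingers, on their centre line; the grasp point (between the pads) lies 19 mm behind it; x points along the fingers, z is the direction in which the jaws open and shut, and the axes are right-handed (so a half turn about x gives the same grasp; the last joint's range is limited). The gripper opens to 95 mm and grips with 3 to 60 N. Pads are 20 mm wide; open, the fingers measure 119 mm over their backs; the gripper's body (75 mm by 180 mm) begins 59 mm behind the grasp point.
Start: joints at [-1.277, 0.124, 1.65, -0, 1.367, -0.083], TCP at [0.239, -0.604, 0.215] pointing down, gripper open.
Joint ranges: [-2.61, 2.61], [-1.02, 2.33], [0.03, 2.71], [-1.35, 4.49], [0.32, 2.68], [-2.91, 2.91]. Speed limits (rad/s): [2.57, 2.57, 3.14, 3.14, 3.14, 3.14].

## Interface

Orientations are given as a rotation vector (axis times angle).
In Python, from rig import ctrl, imaging gives the robot as it stands.
- The arm moves only by the tool apply_moves, never from a script. Its argument "deltas" is a list that holds one entry, the list of rows, each a list of 5 numbers: the shift along the tool's x, y, z normalised to -1 to 1, where 1 is 40 mm, then the turn about the tool's x normalised to -1 to 1, where 1 is pi/4 rad, then the opening, from 0 (shut) to 1 (fully open). In form: [[[dx, dy, dz, spin, hand], ...]]. A call has 1 to 8 rows; each row shifts and turns the commanded pose from where the row before left it, along the tool's axes as they then stand; what a row does not reach is not made up. A row lasts 1/10 s, in which the tool goes at most 50 mm and 8.59 degrees, less where a joint would pass 70% of its speed; a pose out of reach is approached as far as the arm can. A call with a number of a shift or a turn outside -1 to 1 is refused whole. A call with a gripper value outside its range is refused whole. The fingers move at their own pace and stop on an object; "newtons" is the grip in N (left out, the last holds). Time passes only in rows, so rows that do not move let the fingers close. It gives the time, the measured TCP pose, the force and the opening at its end, in the units of the state.
- ctrl.get_obs(): the state, without advancing time (a new reading comes with each control period).
- imaging.snapshot(name): name is "side" or "top"; returns a dict with "color" (420x560x3 uint8, blue, green, red), "intrinsics" (3x3 intrinsics, pixels), "distortion" ([k1, k2, p1, p2, k3] as OpenCV has them; the pictures are not rectified), "R" (3x3) and "t" (3): a world point X has camera coordinates R X + t. Camera axes: x right, y down, z forward; pixel columns grow to the right and rows downward; lengths in m; the calibration is good to about 2 mm. A picture is of the moment at which its call begins. There is no depth.
- ctrl.sign_off(): hands the job in, once; it reports no verdict.
The state is a dict: "t": time; "joints": joint angles; "dq": joint speeds; "effort": joint torques, N m; "position": TCP position; "tcp_rot": TCP orientation; "ft_force": force on the tool from outside, world axes, zero at the start; "wrist_torque": the same for the moment, N m; "finger_gap": finger opening in m.
Only numpy, scipy, OpenCV 4.12 (cv2) and the standard library are available. Lean on these libraries where they do the work, as an engineer would, in place of code of your own. Each camera call takes 0.05 s, during which the arm holds its last target.

## Task

Stamp the next character on the blank tag in the marking press: with your fingertips, turn the big knurled knob clockwise (seen from above) until it clicks into the detent where the white line on its top points straight at the ram, and only then press the lever all the way down and let it spring back up. This is fingertip work: leave the tag lying in its nest and do not move, pick up or knock over anything else on the counter.

Things in the scene. Friction and masses are not known exactly. Their poses are not given: they have to be found in the camera images.
- press: dial marking press, a green cast bench press fixed to the counter, base plate 230 x 345 x 18 mm. Origin: under the base; x back (away from the robot at yaw 0), y left, z up. Its C-shaped head (x -40 to 112, y -65 to 6 mm, top 155 mm up, the ram's cap up to 174 mm) stands between the knob (left, +y) and the lever (right, -y)
- knob_top (a point): centre of the knob's flat top, on its upright axis, 98 mm above the counter. The steel knob, 96 mm across and 28 mm tall, has a knurled side and a serrated ring round its top; it turns with the bare type disc below it (176 mm across, top 70 mm up). A finger pressed on its top with 5 to 20 N (or on its side) and moved round the axis turns it by friction
- dial (a joint): knob angle, rad, growing clockwise seen from above; 0: the white line on its top points at the ram (the press's -y). Detents every 0.524 (pi/6): a sprung ball takes about 0.08 N m to leave and pulls the released knob into the nearest one. It starts one or two clicks short of 0 (-0.524 or -1.047), can overshoot to +0.524 (stop 0.63); the other stop is -3.45, so anticlockwise never gets there
- ram_tip (a point): underside of the raised ram (16 mm steel rod), above the type disc 80 mm from the knob's axis towards the press's -y; a small fixed pointer on the head beside it points at the knob.
- lever (a joint): angle of the lever in rad: 0 raised (28.6 degrees above level), 0.55 at the stop, fully down; a spring returns it. It lies along the press's -x and its front end goes down as it is pressed.
- lever_grip (a point): middle of the lever's black grip sleeve, on its centre line, 160 mm from the pivot. The sleeve is a round bar 32 mm thick and 100 mm long along the lever. Pressing it from above takes about 4 N at first and 7 N fully down. When the lever is down this point is 127 mm above the counter.
- lever_pivot (a point): the lever's pivot, 135 mm above the counter; the lever turns about the press's y axis through it.
- tag_centre (a point): centre of the blank aluminium tag, 80 x 44 x 2 mm, lying loose in the nest on the anvil, its top 52 mm above the counter, partly under the type disc and the head
- nest_centre (a point): where the tag's centre is when it lies in its nest (fixed to the press)
- bolt: hex bolt standing on its head, 29 mm across, 70 mm tall; origin under its centre; not to be disturbed
- nut: hex nut 37 mm across, 16 mm tall; origin under its centre; not to be disturbed
- tag_stack: stack of blank tags 44 x 80 x 12 mm; origin under its centre; not to be disturbed
- wrench: wrench lying flat along its x, 180 mm long; not to be disturbed
- caliper: caliper lying flat along its x, 200 x 60 x 11 mm; not to be disturbed
- bin_yellow: yellow bin of bolts 160 x 100 x 75 mm; origin under its centre; not to be disturbed
- bin_grey: grey bin of bolts, same size; not to be disturbed
- carton: open carton of bolts 120 x 90 x 60 mm; origin under its centre; not to be disturbed

How it is judged:
By the outcome, as a careful person would: the job done as asked, in the order asked, and still so for the second after the job is handed in, with the robot touching nothing.
It also fails if it takes over 67 s, if anything falls off the work surface, if the arm or the gripper's body presses on something with over 40 N, if the wrist force passes 120 N, or if a joint passes its speed limit or range.

## Working session

There is one attempt and no reset: what is moved stays moved. The work goes in short steps, Python scripts to look and compute and a tool call to move; the robot and the scene stay as the last step left them, time stands still between calls to the robot, and variables do not carry over. Pictures are saved under pics/ and viewed, and the job is handed in when it is done.

Besides the shell and the picture viewer there is one more tool, called after "Call:" by a JSON object that holds its "api" and its "payload", one argument or row to a line. apply_moves: Moves the arm, as the interface text tells. Scaled input: -1 to 1 covers 40 mm each way for a shift and pi/4 rad each way for a turn. Its arguments: {"type":"object","properties":{"deltas":{"type":"array"},"newtons":{"type":"number"}},"required":["deltas"]}

```bash
mkdir -p pics; ls; python3 - <<'E'
from rig import ctrl, imaging
import cv2,numpy as np
for n in("side","top"):
    s=imaging.snapshot(n); cv2.imwrite(f"pics/{n}0.png",s["color"]); np.savez(f"{n}0.npz",**{k:np.array(v) for k,v in s.items()})
    print(n,np.round(s["intrinsics"],1).tolist(),s["distortion"],np.round(s["R"],3).tolist(),s["t"], -np.array(s["R"]).T@s["t"])
print(ctrl.get_obs())
E
```

```text
pics
side [[454.2, 0.0, 274.7], [0.0, 454.2, 202.6], [0.0, 0.0, 1.0]] [-0.02342515  0.          0.          0.          0.        ] [[0.998, -0.055, -0.02], [-0.044, -0.481, -0.875], [0.039, 0.875, -0.483]] [-0.51069318  0.17454429  1.24763389] [ 0.46894647 -1.03571472  0.7451495 ]
top [[489.3, 0.0, 281.2], [0.0, 489.3, 214.7], [0.0, 0.0, 1.0]] [-0.17635866  0.          0.          0.          0.        ] [[0.014, -1.0, 0.014], [-0.994, -0.015, -0.11], [0.11, -0.012, -0.994]] [-0.013909    0.51612575  1.73606791] [0.32203488 0.01482075 1.78229765]
{'t': 0.1, 'joints': array([-1.27659766e+00,  1.24452368e-01,  1.65153255e+00, -7.27641737e-06,
        1.36750746e+00, -8.25776047e-02]), 'dq': array([-8.06274537e-05, -1.22731071e-03, -3.91311150e-03,  7.38222758e-04,
       -2.30860203e-04, -4.47334606e-04]), 'effort': array([ 3.35137793e-04, -4.18879330e+01, -3.61096430e+01,  7.76060647e-02,
        4.61546041e-02, -5.33592993e-05]), 'position': array([ 0.23896611, -0.60385256,  0.21350479]), 'tcp_rot': array([ 0.9285136 ,  1.36573326, -0.92655287]), 'ft_force': array([ 0.49059313, -0.14326783,  1.08722178]), 'wrist_torque': array([0.00136447, 0.02250207, 0.01114499]), 'finger_gap': 0.095510410931543}
```

View pics/side0.png

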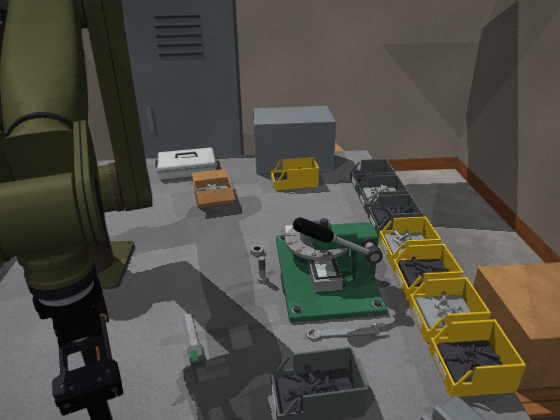

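View pics/top0.png

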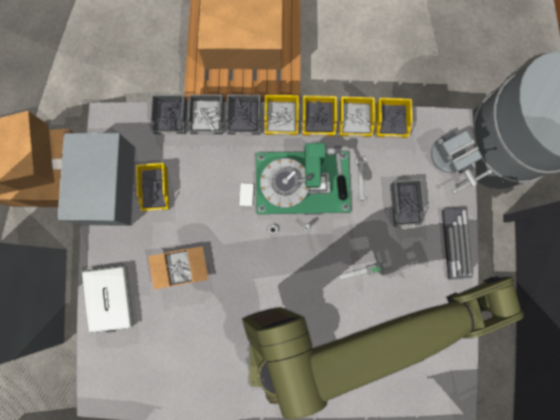

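```bash
python3 - <<'E'
import cv2,numpy as np
t=cv2.imread("pics/top0.png"); s=cv2.imread("pics/side0.png")
cv2.imwrite("pics/top0c.png",cv2.resize(t[135:235,235:370],None,fx=5.9,fy=5.9,interpolation=cv2.INTER_CUBIC))
cv2.imwrite("pics/side0c.png",cv2.resize(s[205:345,240:400],None,fx=4.2,fy=4.2,interpolation=cv2.INTER_CUBIC))
E
```

```text
(no output)
```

View pics/top0c.png

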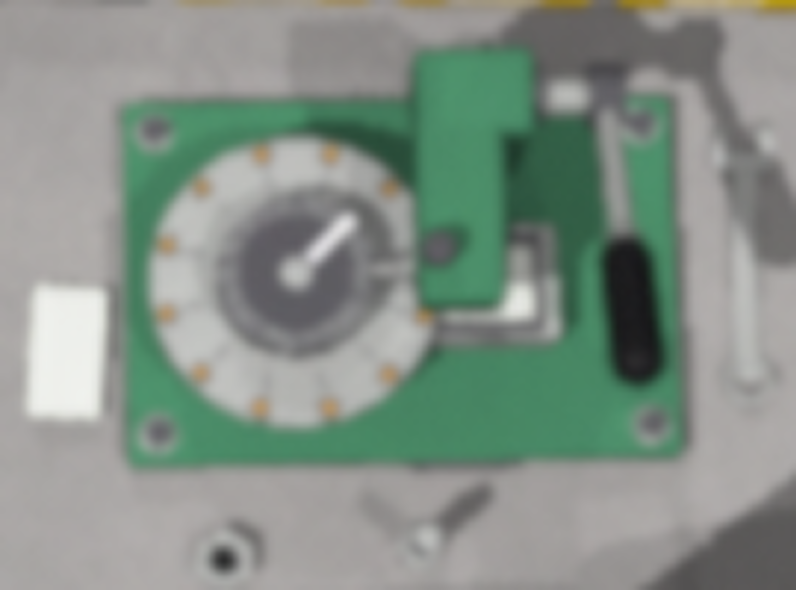

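View pics/side0c.png

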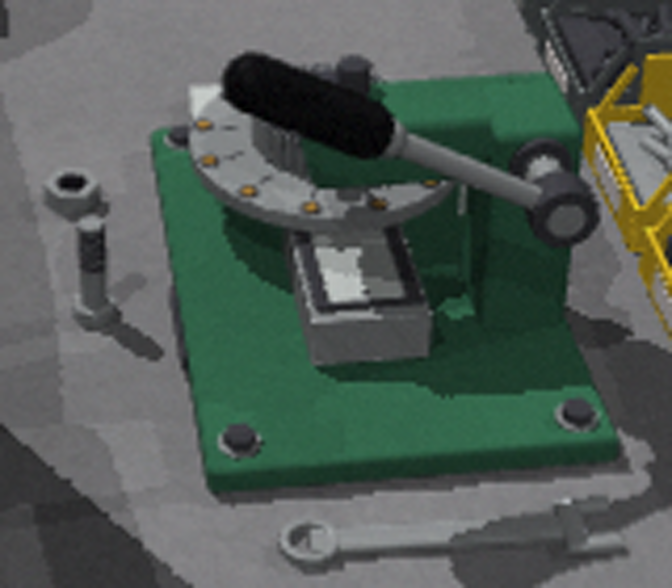

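```bash
cat > h.py <<'E'
import cv2,numpy as np
def cam(n):
    return dict(np.load(n+".npz"))
def ray(c,p):
    u=cv2.undistortPoints(np.array([[p]],float),c["intrinsics"],c["distortion"])[0,0]
    d=c["R"].T@np.array([u[0],u[1],1.]); o=-c["R"].T@c["t"]; return o,d
def onz(c,p,z):
    o,d=ray(c,p); return o+d*(z-o[2])/d[2]
def proj(c,X):
    return cv2.projectPoints(np.array(X,float).reshape(-1,3),cv2.Rodrigues(c["R"])[0],c["t"],c["intrinsics"],c["distortion"])[0][:,0]
E
python3 - <<'E'
from h import *
c=cam("top0"); im=c["color"]; hsv=cv2.cvtColor(im,cv2.COLOR_BGR2HSV)
R=lambda p,z:np.round(onz(c,p,z),4)
# orange dots on disc -> circle centre
m=cv2.inRange(hsv,(8,90,90),(25,255,255)); m[:, :235]=0;m[:,330:]=0;m[:150]=0;m[240:]=0
n,l,st,ce=cv2.connectedComponentsWithStats(m)
P=[]
for i in range(1,n):
    if st[i,4]<2: continue
    X=R(ce[i],0.070); P.append(X); print(st[i,4],ce[i],X)
P=np.array(P)
A=np.c_[2*P[:,:2],np.ones(len(P))]; s=np.linalg.lstsq(A,(P[:,:2]**2).sum(1),rcond=None)[0]
print("disc centre",s[:2],np.sqrt(s[2]+s[0]**2+s[1]**2), [np.round(np.degrees(np.arctan2(*(p[:2]-s[:2])[::-1])),1) for p in P])
# white line on knob
kc=proj(c,[[s[0],s[1],.098]])[0]; print("knob px",kc)
g=cv2.cvtColor(im,cv2.COLOR_BGR2GRAY)
x0,y0=np.round(kc).astype(int)
for r in range(y0-13,y0+6): print(r,g[r,x0-6:x0+16])
# base plate
m=cv2.inRange(hsv,(60,80,40),(90,255,255)); m[:,:235]=0;m[:,370:]=0;m[235:]=0;m[:130]=0
for i in [0]:
    q=[(235+150/5.9,135+130/5.9),(235+640/5.9,135+125/5.9),(235+160/5.9,135+432/5.9),(235+653/5.9,135+424/5.9)]
    for p in q: print("bolt",R(p,.022))
    q=[(235+605/5.9,135+90/5.9)]
    print("pivot",R(q[0],.135))
E
```

```text
2 [306.5 188. ] [ 0.6085 -0.0942  0.07  ]
disc centre [ 0.18335197 -0.02838415] 0.43021224445753603 [np.float64(-8.8)]
knob px [286.61935626 309.50355818]
297 [124 111 110 110 110 110 110 111 111 109 110 109 109 108 107 109 109 110
 109 108 107 108]
298 [130 114 109 110 110 110 110 110 110 109 109 108 109 109 109 109 109 109
 108 108 108 108]
299 [139 118 110 110 111 110 109 109 109 109 109 109 108 110 109 108 109 108
 107 108 108 109]
300 [149 124 112 110 111 110 108 109 109 109 109 108 109 109 109 110 108 108
 106 107 108 108]
301 [153 128 113 110 110 110 109 109 109 109 108 108 108 108 109 108 109 108
 107 106 107 107]
302 [156 130 114 110 110 110 110 110 109 109 108 108 107 107 108 108 108 108
 107 106 106 107]
303 [160 139 119 111 110 110 110 110 110 110 109 108 107 107 109 109 109 109
 108 107 107 107]
304 [165 150 129 117 112 110 109 110 109 110 109 108 108 108 108 109 109 108
 108 107 107 107]
305 [163 156 144 131 117 111 109 109 109 109 108 108 108 108 109 108 108 108
 108 108 108 108]
306 [143 149 150 139 121 111 110 110 109 108 109 110 110 109 108 108 108 108
 108 109 108 
[... 286 characters left out ...]
09]
310 [ 42  43  43  43  47  52  61  70  80  86  92  98 103 105 108 109 107 108
 108 108 109 110]
311 [ 41  40  42  43  42  44  47  51  57  63  71  81  89  97 103 105 107 107
 109 110 109 109]
312 [ 39  40  40  40  42  42  42  43  44  47  52  59  70  81  90  97 101 105
 107 109 109 109]
313 [ 37  38  39  40  40  41  42  42  42  42  43  46  51  60  70  79  86  92
  99 104 107 109]
314 [ 35  36  37  38  39  39  40  41  41  43  42  42  44  46  50  57  63  72
  81  91  98 104]
315 [35 36 35 36 37 38 38 39 41 42 41 42 40 40 43 44 47 52 59 69 81 90]
bolt [0.7292 0.0731 0.022 ]
bolt [ 0.7382 -0.2334  0.022 ]
bolt [0.5397 0.0632 0.022 ]
bolt [ 0.5494 -0.2408  0.022 ]
pivot [ 0.7321 -0.1969  0.135 ]
```

```bash
python3 - <<'E'
from h import *
c=cam("top0"); im=c["color"]; hsv=cv2.cvtColor(im,cv2.COLOR_BGR2HSV)
R=lambda p,z:onz(c,p,z)
f=5.9; up=lambda x,y:((x+.5)/f-.5+235,(y+.5)/f-.5+135)
# orange dots in upscaled crop (viewed pixel positions)
D=[(262,155),(330,155),(390,188),(203,188),(167,244),(167,314),(201,374),(260,408),(330,408),(389,374),(425,315)]
P=np.array([R(up(*d),.070) for d in D])
A=np.c_[2*P[:,:2],np.ones(len(P))]; s=np.linalg.lstsq(A,(P[:,:2]**2).sum(1),rcond=None)[0]
print("disc centre",s[:2],np.sqrt(s[2]+s[0]**2+s[1]**2))
print([np.round(np.degrees(np.arctan2(*(p[:2]-s[:2])[::-1]))+90,1) for p in P])
# disc edge
E=[(149,270),(295,137),(295,428)]
for e in E: print(R(up(*e),.07))
kc=proj(c,[[s[0],s[1],.098]])[0]; print("knob px",kc, ((kc+.5)-[235,135])*f)
g=cv2.cvtColor(im,cv2.COLOR_BGR2GRAY).astype(float)
# line pixels
yy,xx=np.mgrid[0:420,0:560]; m=(np.hypot(xx-kc[0],yy-kc[1])<14)&(g>135)
for r in range(168,188): print(r,g[r,278:302].astype(int))
# base outline
m2=cv2.inRange(hsv,(60,80,30),(90,255,255)); m2[:,:235]=0;m2[:,370:]=0;m2[235:]=0;m2[:130]=0
for row in (155,160,190,200,205):
    xs=np.where(m2[row])[0]; print("row",row,R((xs[0]-.5,row),.018)[:2],R((xs[-1]+.5,row),.018)[:2])
for col in (258,265,275,285,330,335,340,346):
    ys=np.where(m2[:,col])[0]; print("col",col,R((col,ys[0]-.5),.018)[:2],R((col,ys[-1]+.5),.018)[:2])
E
```

```text
disc centre [ 0.62825813 -0.01655183] 0.08016711613966389
[np.float64(105.6), np.float64(75.7), np.float64(45.8), np.float64(135.4), np.float64(164.8), np.float64(195.7), np.float64(225.8), np.float64(255.3), np.float64(-74.4), np.float64(-44.6), np.float64(-14.2)]
[0.63332727 0.07186036 0.07      ]
[ 0.71665096 -0.01495631  0.07      ]
[ 0.53883547 -0.0172631   0.07      ]
knob px [284.87794477 180.73348633] [297.22987412 272.77756937]
168 [170 164 153 144 140 136 128 123 126 130 129 129 131 129 126 122 118 122
 131 141 147 147 143 144]
169 [161 152 140 133 132 130 123 120 124 130 132 130 129 124 120 114 110 109
 112 121 134 147 152 156]
170 [147 138 132 128 128 126 121 119 120 125 129 129 128 127 128 130 125 112
 104 106 119 136 152 161]
171 [135 129 125 120 117 114 111 109 109 113 118 123 128 138 157 172 164 133
 107 102 108 123 142 158]
172 [126 119 114 108 103 100  99  99  98 100 105 113 131 160 193 209 193 152
 114 102 104 113 132 151]
173 [117 107 102  97  95  93  93  94  95  95 100 115 148 188 215 215 189 148
 114 104 103 107 121 142]
174 [106  98  96  93  93  93  93  93  95 
[... 1458 characters left out ...]

row 160 [0.71869837 0.08741365] [ 0.72498435 -0.24887107]
row 190 [0.6068309  0.08507745] [ 0.61252118 -0.25200878]
row 200 [0.5699837  0.08433476] [ 0.57551919 -0.25557966]
row 205 [0.55163265 0.08396987] [ 0.55705756 -0.2555284 ]
col 258 [0.74710094 0.08248879] [0.52062259 0.07791591]
col 265 [0.74749593 0.05666052] [0.52101335 0.05251807]
col 275 [0.74808997 0.01976732] [0.5252243  0.01629486]
col 285 [ 0.75250887 -0.01708781] [ 0.52578493 -0.02000279]
col 330 [ 0.7444005  -0.18376619] [ 0.531998   -0.18389289]
col 335 [ 0.72585293 -0.20231726] [ 0.53228596 -0.20220594]
col 340 [ 0.58415406 -0.22055992] [ 0.5325748  -0.22054628]
col 346 [ 0.75715577 -0.2434813 ] [ 0.53292262 -0.24259378]
```

```bash
cat >> h.py <<'E'
def lineang(c,ctr,z=.098,rmin=.008,rmax=.034):
    # brightness profile round the knob axis at several radii, sampled on the plane z
    g=cv2.cvtColor(c["color"],cv2.COLOR_BGR2GRAY).astype(np.float32)
    a=np.radians(np.arange(-180,180,1.)); acc=0
    for r in np.arange(rmin,rmax,.002):
        X=np.c_[ctr[0]+r*np.cos(a),ctr[1]+r*np.sin(a),np.full(len(a),z)]
        p=proj(c,X).astype(np.float32)
        v=cv2.remap(g,p[None,:,0],p[None,:,1],cv2.INTER_CUBIC)[0]; acc=acc+v
    acc=acc/len(np.arange(rmin,rmax,.002)); k=acc.argmax()
    w=np.clip(acc-(acc.max()+np.median(acc))/2,0,None); w[np.abs((np.arange(360)-k+180)%360-180)>25]=0
    aa=a[k]+((a-a[k]+np.pi)%(2*np.pi)-np.pi)
    return np.degrees((w*aa).sum()/w.sum()),acc.max(),np.median(acc)
E
python3 - <<'E'
from rig import imaging
from h import *
s=imaging.snapshot("top"); np.savez("top1.npz",**{k:np.array(v) for k,v in s.items()})
ctr=(.6283,-.0166)
for n in("top0","top1"):
  c=cam(n)
  for a,b in((.008,.034),(.01,.02),(.02,.03)): print(n,np.round(lineang(c,ctr,rmin=a,rmax=b),1))
f=5.9; up=lambda x,y:((x+.5)/f-.5+235,(y+.5)/f-.5+135)
print("ram",onz(c,up(440,245),.174), "ptr",onz(c,up(395,268),.09))
cs=cam("side0"); us=lambda x,y:((x+.5)/4.2-.5+240,(y+.5)/4.2-.5+205)
print("ram side",onz(cs,us(353,70),.174))
def tri(p,q):
    o1,d1=ray(c,p);o2,d2=ray(cs,q)
    A=np.c_[d1,-d2]; t=np.linalg.lstsq(A,o2-o1,rcond=None)[0]; return (o1+t[0]*d1+o2+t[1]*d2)/2, np.linalg.norm(o1+t[0]*d1-o2-t[1]*d2)
print("grip near end",tri(up(637,368),us(245,80)))
print("grip far end",tri(up(622,240),us(393,133)))
print("pivot",tri(up(605,85),us(540,190)), )
print("tag bolts side", [onz(cs,us(*p),.022) for p in((238,438),(577,412))])
E
```

```text
top0 [-43.1 205.4 105. ]
top0 [-42.8 199.2 109.3]
top0 [-43.1 214.2  93.6]
top1 [-43.  205.4 105.1]
top1 [-42.8 199.3 109.3]
top1 [-43.  213.9  93.6]
ram [ 0.63154063 -0.09616736  0.174     ] ptr [ 0.63329278 -0.07520172  0.09      ]
ram side [ 0.62768326 -0.10492832  0.174     ]
grip near end (array([ 0.5550499 , -0.20061501,  0.22962094]), np.float64(0.0008430749858675702))
grip far end (array([ 0.63379383, -0.197737  ,  0.19074153]), np.float64(0.0012979919087679798))
pivot (array([ 0.72545525, -0.19281403,  0.14740851]), np.float64(0.015473082907790361))
tag bolts side [array([ 0.54888647, -0.23858876,  0.022     ]), array([ 0.73941247, -0.23254869,  0.022     ])]
```

```bash
cat >> h.py <<'E'
from scipy.spatial.transform import Rotation as Ro
def st(target=None):
    from rig import ctrl
    o=ctrl.get_obs(); M=Ro.from_rotvec(o["tcp_rot"]).as_matrix()
    print("t",round(o["t"],2),"pos",np.round(o["position"],4),"F",np.round(o["ft_force"],1),"T",np.round(o["wrist_torque"],2),"gap",round(o["finger_gap"],4),"q",np.round(o["joints"],2))
    print("x",np.round(M[:,0],3),"y",np.round(M[:,1],3),"z",np.round(M[:,2],3), "jaw deg",round(np.degrees(np.arctan2(M[1,2],M[0,2])),1))
    if target is not None: print("units",np.round(M.T@(np.array(target)-o["position"])/.04,2))
E
python3 -c "
from h import *
st([.4,-.3,.33]); st([.628,-.0165,.33])"
```

```text
t 0.15 pos [ 0.239  -0.6039  0.2137] F [-0.5  1.  -0.4] T [ 0.01 -0.06 -0.03] gap 0.0953 q [-1.28  0.12  1.65  0.    1.37 -0.08]
x [-0.     0.002 -1.   ] y [0.93  0.368 0.   ] z [ 0.368 -0.93  -0.002] jaw deg -68.4
units [-2.9   6.54 -5.59]
t 0.15 pos [ 0.239  -0.6039  0.2137] F [-0.5  1.  -0.4] T [ 0.01 -0.06 -0.03] gap 0.0953 q [-1.28  0.12  1.65  0.    1.37 -0.08]
x [-0.     0.002 -1.   ] y [0.93  0.368 0.   ] z [ 0.368 -0.93  -0.002] jaw deg -68.4
units [ -2.89  14.45 -10.08]
```

Call:
{"api": "apply_moves", "payload": {
  "deltas": [
    [[-0.9,0,0,0,0.65],[-1,0,0,0,0.65],[-0.9,0.4,-0.3,0,0.65],[0,0.7,-0.5,0,0.65],[0,0.7,-0.5,0,0.65],[0,0.7,-0.5,0,0.65],[0,0.7,-0.5,0,0.65],[0,0.7,-0.5,0,0.65]]
  ]
}}

```text
t: 0.95
position: [0.3435, -0.4415, 0.3262]
tcp_rot: [0.928, 1.365, -0.927]
ft_force: [1.0, 0.4, 1.0]
finger_gap: 0.0618
```

Call:
{"api": "apply_moves", "payload": {
  "deltas": [
    [[0,0.7,-0.5,0,0.65],[0,0.7,-0.5,0,0.65],[0,0.7,-0.5,0,0.65],[0,0.7,-0.5,0,0.65],[0,0.7,-0.5,0,0.65],[0,0.7,-0.5,0,0.65],[0,0.7,-0.5,0,0.65],[0,0.7,-0.5,0,0.65]]
  ]
}}

```text
t: 1.75
position: [0.4928, -0.2103, 0.3264]
tcp_rot: [0.927, 1.365, -0.927]
ft_force: [-0.4, -1.2, -1.0]
finger_gap: 0.0619
```

```bash
python3 -c "
from h import *
st([.628,-.0165,.25])"
```

```text
t 1.75 pos [ 0.4928 -0.2103  0.3264] F [-0.4 -1.2 -1. ] T [ 0.03  0.01 -0.04] gap 0.0619 q [-0.5  -0.18  1.76 -0.    1.56  0.69]
x [-0.  0. -1.] y [ 0.93   0.368 -0.   ] z [ 0.368 -0.93  -0.   ] jaw deg -68.4
units [ 1.91  4.93 -3.26]
```

Call:
{"api": "apply_moves", "payload": {
  "deltas": [
    [[0,0.8,-0.6,0,0.65],[0,0.8,-0.6,0,0.65],[0,0.8,-0.6,0,0.65],[0,0.8,-0.5,0,0.65],[0,0.8,-0.5,0,0.65],[0,0.9,-0.4,0,0.65],[0,0,0,-0.1,0.65],[0,0,0,-0.15,0.65]]
  ]
}}

```text
t: 2.55
position: [0.6279, -0.0193, 0.3255]
tcp_rot: [0.772, 1.431, -0.774]
ft_force: [-0.3, -1.1, 0.5]
finger_gap: 0.0622
```

Call:
{"api": "apply_moves", "payload": {
  "deltas": [
    [[0,0,0,-0.15,0.65],[0,0,0,-0.15,0.65],[0,0,0,-0.15,0.65],[0,0,0,-0.15,0.65],[0,0,0,-0.15,0.65],[0,0,0,-0.15,0.65],[0,0,0,-0.15,0.65],[0,0,0,-0.15,0.65]]
  ]
}}

```text
t: 3.35
position: [0.6274, -0.0205, 0.3261]
tcp_rot: [0.04, 1.571, -0.039]
ft_force: [0.0, -0.7, -0.9]
finger_gap: 0.0618
```

Call:
{"api": "apply_moves", "payload": {
  "deltas": [
    [[0,0,0,-0.15,0.65],[0,0,0,-0.15,0.65],[0,0,0,-0.15,0.65],[0,0,0,-0.1,0.65],[0,0,0,-0.1,0.65],[0,0,0,0,0.65]]
  ]
}}

```text
t: 3.95
position: [0.6274, -0.0205, 0.3262]
tcp_rot: [-0.357, 1.542, 0.357]
ft_force: [-0.6, -0.1, -0.1]
finger_gap: 0.0616
```

```bash
python3 -c "
from h import *
st([.628,-.0165,.13])
from rig import imaging
s=imaging.snapshot('side'); im=s['color']
cv2.imwrite('pics/side1.png',cv2.resize(im[0:345,100:450],None,fx=1.7,fy=1.7))"
```

```text
t 3.95 pos [ 0.6274 -0.0205  0.3262] F [-0.6 -0.1 -0.1] T [ 0.05 -0.11 -0.06] gap 0.0616 q [-0.12  0.03  1.56  0.    1.55 -0.57]
x [-0.001  0.    -1.   ] y [-0.44   0.898  0.   ] z [ 0.898  0.44  -0.001] jaw deg 26.1
units [4.9  0.08 0.06]
```

View pics/side1.png

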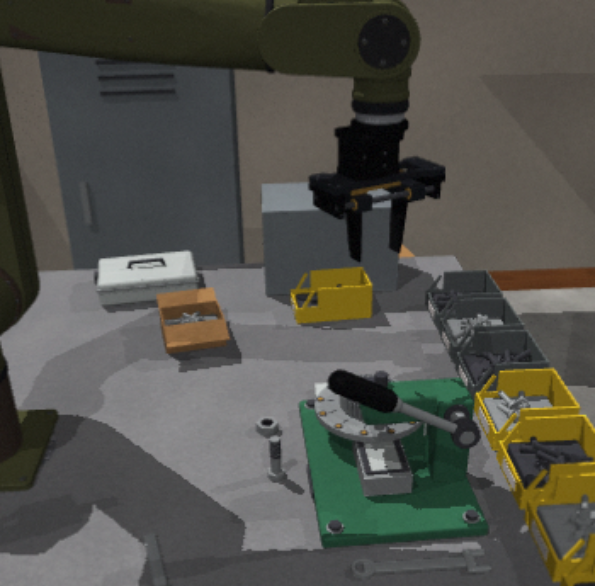

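Call:
{"api": "apply_moves", "payload": {
  "deltas": [
    [[0.5,0.08,0.06,0,0.65],[0.8,0,0,0,0.65],[0.8,0,0,0,0.65],[0.8,0,0,0,0.65],[0.8,0,0,0,0.65],[0.8,0,0,0,0.65],[0.5,0,0,0,0.65],[0,0,0,0,0.65]]
  ]
}}

```text
t: 4.8
position: [0.6254, -0.0163, 0.1221]
tcp_rot: [-0.354, 1.549, 0.358]
ft_force: [-0.3, 0.1, 0.8]
finger_gap: 0.0615
```

```bash
python3 -c "
from h import *
st([.628,-.0165,.098])
from rig import imaging
s=imaging.snapshot('side'); im=s['color']
cv2.imwrite('pics/side2.png',cv2.resize(im[120:345,200:420],None,fx=2.6,fy=2.6))"
```

```text
t 4.8 pos [ 0.6254 -0.0163  0.1221] F [-0.3  0.1  0.8] T [-0.03 -0.08  0.  ] gap 0.0615 q [-0.11  0.15  1.78 -0.    1.22 -0.57]
x [-0.008  0.001 -1.   ] y [-0.439  0.899  0.004] z [ 0.899  0.439 -0.007] jaw deg 26.0
units [ 0.6  -0.04  0.06]
```

View pics/side2.png

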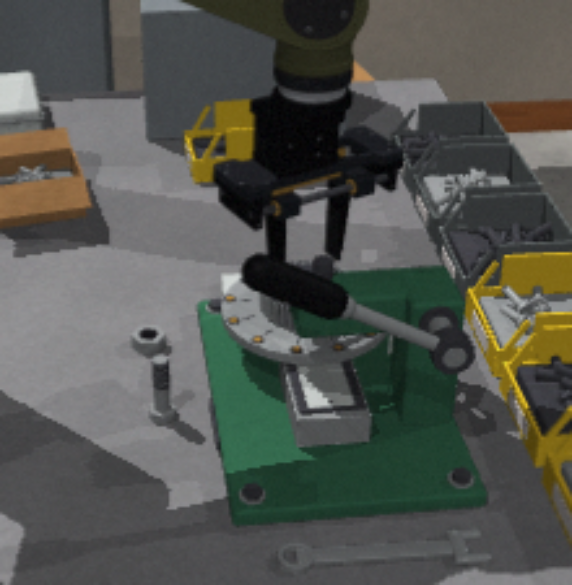

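Call:
{"api": "apply_moves", "payload": {
  "deltas": [
    [[0.25,0,0.05,0,0.65],[0.2,0,0,0,0.65],[0.05,0,0,0,0.65],[0.03,0,0,0,0.65],[0,0,0,0,0.65]]
  ]
}}

```text
t: 5.35
position: [0.6302, -0.0157, 0.1057]
tcp_rot: [-0.357, 1.541, 0.357]
ft_force: [-0.3, 0.5, -0.4]
finger_gap: 0.062
```

Call:
{"api": "apply_moves", "payload": {
  "deltas": [
    [[0.03,0,0,0,0.65],[0.03,0,0,0,0.65],[0,0,0,0,0.65]]
  ]
}}

```text
t: 5.65
position: [0.6301, -0.0157, 0.103]
tcp_rot: [-0.357, 1.541, 0.357]
ft_force: [-0.9, -0.1, 0.2]
finger_gap: 0.0617
```

Call:
{"api": "apply_moves", "payload": {
  "deltas": [
    [[0.05,0,-0.05,0,0.65],[0.04,0,0,0,0.65],[0.02,0,0,0,0.65],[0.02,0,0,0,0.65],[0,0,0,0,0.65]]
  ]
}}

```text
t: 6.15
position: [0.6283, -0.0167, 0.0983]
tcp_rot: [-0.357, 1.541, 0.357]
ft_force: [-2.3, 0.0, 3.5]
finger_gap: 0.0618
```

Call:
{"api": "apply_moves", "payload": {
  "deltas": [
    [[0.015,0,0,0,0.65],[0,0,0,0,0.65]]
  ]
}}

```text
t: 6.35
position: [0.6283, -0.0167, 0.0982]
tcp_rot: [-0.357, 1.541, 0.357]
ft_force: [-2.8, -0.1, 6.3]
finger_gap: 0.0617
```

Call:
{"api": "apply_moves", "payload": {
  "deltas": [
    [[0.015,0,0,0,0.65],[0,0,0,0,0.65]]
  ]
}}

```text
t: 6.55
position: [0.6283, -0.0167, 0.0983]
tcp_rot: [-0.357, 1.541, 0.357]
ft_force: [-6.0, -0.6, 8.0]
finger_gap: 0.062
```

Call:
{"api": "apply_moves", "payload": {
  "deltas": [
    [[0.03,0,0,0,0.65],[0,0,0,0,0.65]]
  ]
}}

```text
t: 6.75
position: [0.6283, -0.0167, 0.0982]
tcp_rot: [-0.357, 1.542, 0.357]
ft_force: [-8.2, -0.4, 12.9]
finger_gap: 0.062
```

```bash
python3 -c "
from h import *
st()"
```

```text
t 6.75 pos [ 0.6283 -0.0167  0.0982] F [-8.2 -0.4 12.9] T [ 0.01  1.27 -0.02] gap 0.062 q [-0.11  0.17  1.8  -0.    1.17 -0.57]
x [-0. -0. -1.] y [-0.44   0.898 -0.   ] z [ 0.898  0.44  -0.001] jaw deg 26.1
```

Call:
{"api": "apply_moves", "payload": {
  "deltas": [
    [[0,0,0,0.06,0.65],[0,0,0,0.06,0.65],[0,0,0,0.06,0.65],[0,0,0,0.06,0.65],[0,0,0,0,0.65]]
  ]
}}

```text
t: 7.25
position: [0.6282, -0.0168, 0.0982]
tcp_rot: [-0.209, 1.561, 0.209]
ft_force: [-8.9, -0.1, 12.9]
finger_gap: 0.0617
```

```bash
python3 -c "
from h import *
st()
from rig import imaging
s=imaging.snapshot('top'); im=s['color']
cv2.imwrite('pics/top2.png',cv2.resize(im[120:245,225:370],None,fx=4.2,fy=4.2))"
```

```text
t 7.25 pos [ 0.6282 -0.0168  0.0982] F [-8.9 -0.1 12.9] T [-0.07  1.41 -0.08] gap 0.0617 q [-0.11  0.17  1.8  -0.    1.17 -0.38]
x [-0.001 -0.    -1.   ] y [-0.263  0.965 -0.   ] z [ 0.965  0.263 -0.001] jaw deg 15.2
```

View pics/top2.png

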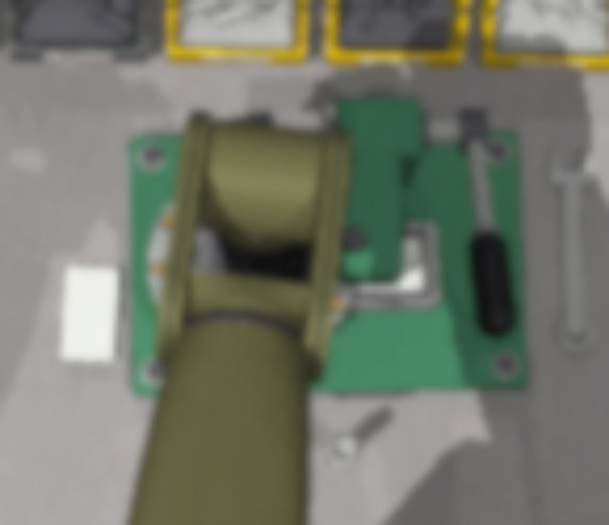

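```bash
python3 - <<'E'
from h import *
from rig import imaging
s=imaging.snapshot("top"); c={k:np.array(v) for k,v in s.items()}
f=4.2; up=lambda x,y:((x+.5)/f-.5+225,(y+.5)/f-.5+120)
for p in((170,220),(158,268),(337,302)):
    X=onz(c,up(*p),.07)[:2]-[.6283,-.0165]; print(np.hypot(*X),(np.degrees(np.arctan2(X[1],X[0]))+90)%30)
s=imaging.snapshot("side")
cv2.imwrite("pics/side3.png",cv2.resize(s["color"][215:300,270:380],None,fx=6,fy=6,interpolation=cv2.INTER_CUBIC))
E
```

```text
0.07871050894782075 3.1934479299058864
0.07985080579268637 4.268463155833274
0.07894734512539683 5.6268215875265355
```

View pics/side3.png

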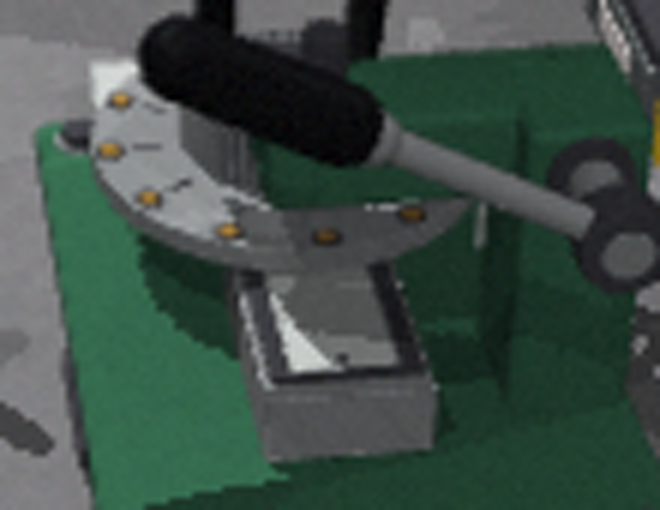

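Call:
{"api": "apply_moves", "payload": {
  "deltas": [
    [[0,0,0,0.1,0.65],[0,0,0,0.1,0.65],[0,0,0,0.1,0.65],[0,0,0,0.1,0.65],[0,0,0,0.1,0.65],[0,0,0,0.1,0.65],[0,0,0,0.1,0.65],[0,0,0,0,0.65]]
  ]
}}

```text
t: 8.2
position: [0.6277, -0.0168, 0.0982]
tcp_rot: [0.222, 1.561, -0.224]
ft_force: [-10.6, 0.0, 14.6]
finger_gap: 0.0619
```

```bash
cat >> h.py <<'E'
def dots(ctr=(.6283,-.0165)):
    from rig import imaging
    s=imaging.snapshot("side"); c={k:np.array(v) for k,v in s.items()}
    h=cv2.cvtColor(c["color"],cv2.COLOR_BGR2HSV); m=cv2.inRange(h,(10,110,60),(25,255,255))
    n,l,stt,ce=cv2.connectedComponentsWithStats(m,connectivity=8)
    for i in range(1,n):
        if stt[i,4]<2 or stt[i,4]>40: continue
        w=c["color"][stt[i,1]:stt[i,1]+stt[i,3]]
        X=onz(c,ce[i],.07)[:2]-ctr
        if .07<np.hypot(*X)<.09: print(ce[i].round(1),stt[i,4],np.hypot(*X).round(4),"deg from -y, mod 30:",round((np.degrees(np.arctan2(X[1],X[0]))+90)%30,1))
    return c
E
python3 - <<'E'
from h import *
st(); c=dots()
cv2.imwrite("pics/side4.png",cv2.resize(c["color"][215:300,270:380],None,fx=6,fy=6,interpolation=cv2.INTER_CUBIC))
E
```

```text
t 8.2 pos [ 0.6277 -0.0168  0.0982] F [-10.6   0.   14.6] T [-0.15  1.59 -0.08] gap 0.0619 q [-0.11  0.17  1.8  -0.    1.17  0.17]
x [-0.002 -0.001 -1.   ] y [ 0.28   0.96  -0.001] z [ 0.96  -0.28  -0.002] jaw deg -16.3
[289.5 231. ] 2 0.0825 deg from -y, mod 30: 2.4
[288. 239.] 3 0.0805 deg from -y, mod 30: 0.9
[294.  247.2] 4 0.0797 deg from -y, mod 30: 1.3
[337.5 250.5] 4 0.0779 deg from -y, mod 30: 2.7
[307.  252.8] 4 0.0783 deg from -y, mod 30: 1.6
[323. 254.] 3 0.0778 deg from -y, mod 30: 2.0
```

View pics/side4.png

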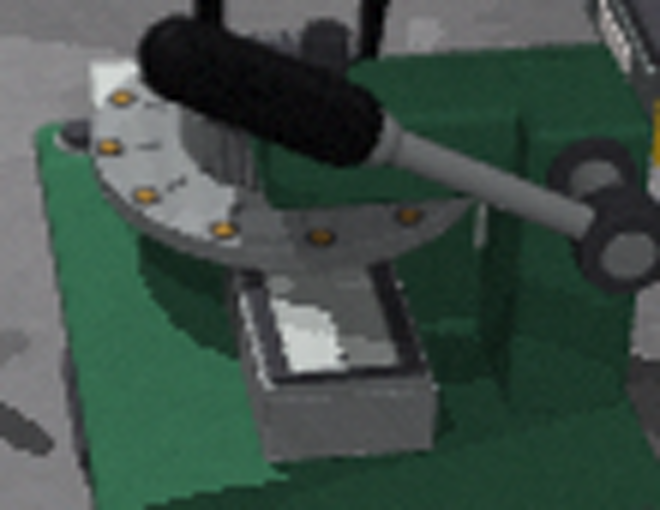

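Call:
{"api": "apply_moves", "payload": {
  "deltas": [
    [[-0.05,0,0,0,0.65],[-0.1,0,0,0,0.65],[-0.3,0,0,0,0.65],[-0.6,0,0,0,0.65],[-0.9,0,0,0,0.65],[-0.9,0,0,0,0.4],[-0.9,0,0,0,0.2],[-0.9,0,0,0,0]]
  ]
}}

```text
t: 9.05
position: [0.6283, -0.0165, 0.2835]
tcp_rot: [0.222, 1.559, -0.222]
ft_force: [0.3, 0.3, -0.6]
finger_gap: 0.0434
```

```bash
python3 - <<'E'
from h import *
st([.45,-.17,.33]); st([.588,-.1985,.33]); c=dots()
E
```

```text
t 9.05 pos [ 0.6283 -0.0165  0.2835] F [ 0.3  0.3 -0.6] T [-0.   -0.15  0.  ] gap 0.0434 q [-0.11  0.04  1.62  0.    1.48  0.17]
x [ 0.001  0.    -1.   ] y [0.279 0.96  0.   ] z [ 0.96  -0.279  0.001] jaw deg -16.2
units [-1.17 -4.93 -3.21]
t 9.05 pos [ 0.6283 -0.0165  0.2835] F [ 0.3  0.3 -0.6] T [-0.   -0.15  0.  ] gap 0.0434 q [-0.11  0.04  1.62  0.    1.48  0.17]
x [ 0.001  0.    -1.   ] y [0.279 0.96  0.   ] z [ 0.96  -0.279  0.001] jaw deg -16.2
units [-1.16 -4.65  0.3 ]
[290.  230.8] 4 0.0817 deg from -y, mod 30: 1.2
[287.7 238.7] 3 0.0812 deg from -y, mod 30: 29.7
[293.5 247. ] 2 0.08 deg from -y, mod 30: 0.1
[337.2 250.6] 5 0.0778 deg from -y, mod 30: 2.0
[306.5 252.5] 4 0.0778 deg from -y, mod 30: 0.5
[322.5 254. ] 2 0.0777 deg from -y, mod 30: 1.1
```

Call:
{"api": "apply_moves", "payload": {
  "deltas": [
    [[-0.6,0,0,0,0],[-0.5,-0.7,0.1,0,0],[0,-0.8,0.1,0,0],[0,-0.8,0.1,0,0],[0,-0.8,0,0,0],[0,-0.8,0,0,0],[0,-0.7,0,0,0],[0,0,0,0,0]]
  ]
}}

```text
t: 9.9
position: [0.5877, -0.1995, 0.3256]
tcp_rot: [0.224, 1.559, -0.226]
ft_force: [0.4, 0.6, 0.9]
finger_gap: 0.0005
```

```bash
python3 - <<'E'
from h import *
from rig import imaging
st([.588,-.1985,.24])
s=imaging.snapshot("top"); c={k:np.array(v) for k,v in s.items()}; np.savez("top3.npz",**c)
print(lineang(c,(.6283,-.0165)))
cv2.imwrite("pics/top3.png",cv2.resize(c["color"][120:245,225:370],None,fx=4.2,fy=4.2,interpolation=cv2.INTER_CUBIC))
E
```

```text
t 9.9 pos [ 0.5877 -0.1995  0.3256] F [0.4 0.6 0.9] T [ 0.03 -0.15 -0.04] gap 0.0005 q [-0.41  0.01  1.58 -0.    1.55 -0.13]
x [ 0.    -0.001 -1.   ] y [ 0.283  0.959 -0.001] z [ 0.959 -0.283  0.   ] jaw deg -16.4
units [2.14 0.03 0.  ]
(np.float64(-87.2305412009073), np.float32(183.45282), np.float32(104.66249))
```

View pics/top3.png

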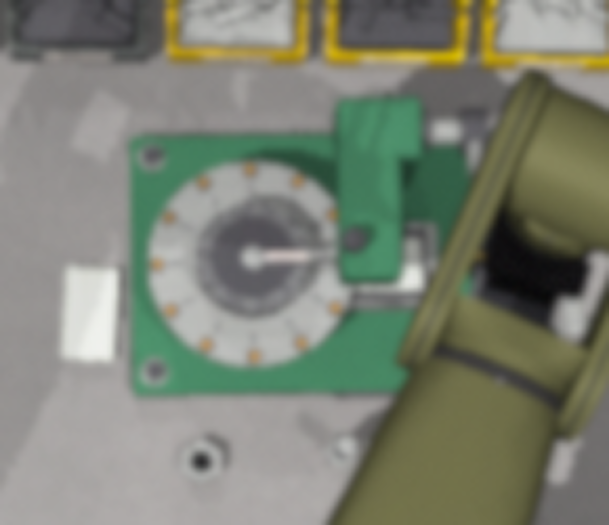

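Call:
{"api": "apply_moves", "payload": {
  "deltas": [
    [[0.4,0,0,0,0],[0.7,0,0,0,0],[0.6,0,0,0,0],[0.3,0,0,0,0],[0.1,0,0,0,0],[0.1,0,0,0,0],[0.1,0,0,0,0],[0,0,0,0,0]]
  ]
}}

```text
t: 10.75
position: [0.5887, -0.1966, 0.234]
tcp_rot: [0.222, 1.559, -0.222]
ft_force: [-0.5, -0.4, -0.1]
finger_gap: 0.0004
```

```bash
python3 - <<'E'
from h import *
st([.588,-.1985,.145]); c=dots()
cv2.imwrite("pics/side5.png",cv2.resize(c["color"][150:330,220:420],None,fx=3,fy=3,interpolation=cv2.INTER_CUBIC))
E
```

```text
t 10.75 pos [ 0.5887 -0.1966  0.234 ] F [-0.5 -0.4 -0.1] T [-0.03 -0.1  -0.01] gap 0.0004 q [-0.41  0.05  1.7   0.    1.39 -0.13]
x [ 0.001 -0.    -1.   ] y [ 0.279  0.96  -0.   ] z [ 0.96  -0.279  0.001] jaw deg -16.2
units [ 2.22 -0.05 -0.01]
[290.  230.8] 4 0.0817 deg from -y, mod 30: 1.2
[287.7 238.7] 3 0.0812 deg from -y, mod 30: 29.7
[293.5 247. ] 2 0.08 deg from -y, mod 30: 0.1
[337.2 250.6] 5 0.0778 deg from -y, mod 30: 2.0
[306.2 252.6] 5 0.0785 deg from -y, mod 30: 0.1
[322.5 254. ] 2 0.0777 deg from -y, mod 30: 1.1
```

View pics/side5.png

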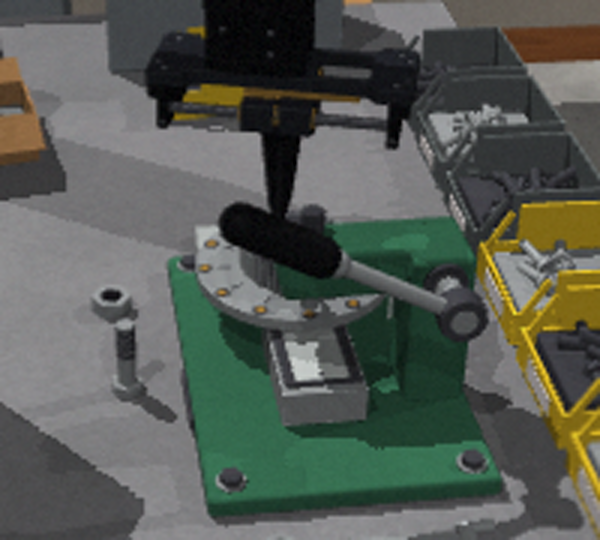

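Call:
{"api": "apply_moves", "payload": {
  "deltas": [
    [[0.1,-0.05,0,0,0],[0.15,0,0,0,0],[0.2,0,0,0,0],[0.2,0,0,0,0]]
  ]
}}

```text
t: 11.2
position: [0.5882, -0.1992, 0.2085]
tcp_rot: [0.221, 1.558, -0.223]
ft_force: [-2.9, -0.1, 6.0]
finger_gap: 0.0002
```

Call:
{"api": "apply_moves", "payload": {
  "deltas": [
    [[0.25,0,0,0,0],[0.25,0,0,0,0],[0.25,0,0,0,0],[0.25,0,0,0,0],[0.1,0,0,0,0],[0,0,0,0,0]]
  ]
}}

```text
t: 11.8
position: [0.5869, -0.1991, 0.1635]
tcp_rot: [0.221, 1.562, -0.223]
ft_force: [-4.8, 0.4, 8.2]
finger_gap: 0.0006
```

```bash
python3 - <<'E'
from h import *
st([.588,-.1985,.143]); c=dots()
cv2.imwrite("pics/side6.png",cv2.resize(c["color"][150:330,220:420],None,fx=3,fy=3,interpolation=cv2.INTER_CUBIC))
E
```

```text
t 11.8 pos [ 0.5869 -0.1991  0.1635] F [-4.8  0.4  8.2] T [-0.05  0.85  0.02] gap 0.0006 q [-0.41  0.1   1.77 -0.    1.28 -0.13]
x [-0.003 -0.001 -1.   ] y [ 0.279  0.96  -0.001] z [ 0.96  -0.279 -0.002] jaw deg -16.2
units [0.51 0.02 0.02]
[322.  220.5] 6 0.0891 deg from -y, mod 30: 14.2
[299.5 224.5] 4 0.0815 deg from -y, mod 30: 1.1
[290.2 230.6] 5 0.0815 deg from -y, mod 30: 0.6
[287.7 238.7] 3 0.0812 deg from -y, mod 30: 29.7
[293.5 247. ] 2 0.08 deg from -y, mod 30: 0.1
[337.5 250. ] 2 0.0762 deg from -y, mod 30: 3.8
```

View pics/side6.png

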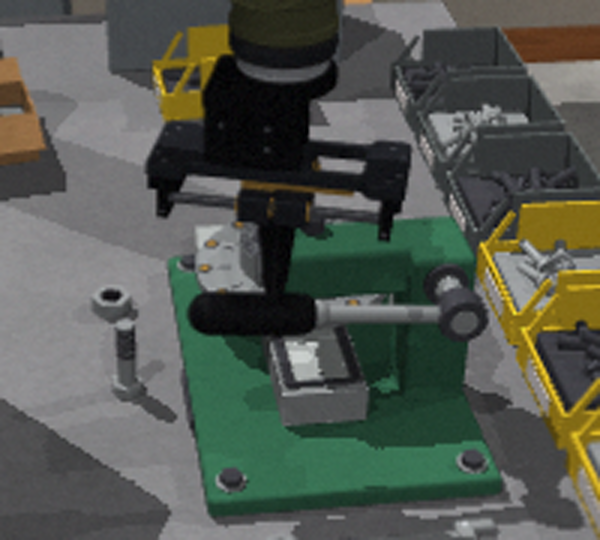

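Call:
{"api": "apply_moves", "payload": {
  "deltas": [
    [[0.2,0,0,0,0],[0.2,0,0,0,0],[0.05,0,0,0,0],[0.05,0,0,0,0],[0,0,0,0,0]]
  ]
}}

```text
t: 12.35
position: [0.5867, -0.1994, 0.1443]
tcp_rot: [0.221, 1.562, -0.224]
ft_force: [-6.3, -0.4, 8.2]
finger_gap: 0.0007
```

Call:
{"api": "apply_moves", "payload": {
  "deltas": [
    [[0.04,0,0,0,0],[0.04,0,0,0,0],[0,0,0,0,0]]
  ]
}}

```text
t: 12.65
position: [0.5868, -0.1994, 0.1438]
tcp_rot: [0.221, 1.562, -0.224]
ft_force: [-11.3, 1.2, 17.8]
finger_gap: 0.0005
```

Hard stop reached (force rising with no motion). One more small push, then ease back up.

Call:
{"api": "apply_moves", "payload": {
  "deltas": [
    [[0.03,0,0,0,0],[0,0,0,0,0],[0,0,0,0,0]]
  ]
}}

```text
t: 12.95
position: [0.5868, -0.1994, 0.1437]
tcp_rot: [0.221, 1.562, -0.224]
ft_force: [-13.2, 1.1, 21.0]
finger_gap: 0.0004
```

```bash
python3 - <<'E'
from h import *
st(); c=dots()
cv2.imwrite("pics/side7.png",cv2.resize(c["color"][150:330,220:420],None,fx=3,fy=3,interpolation=cv2.INTER_CUBIC))
E
```

```text
t 12.95 pos [ 0.5868 -0.1994  0.1437] F [-13.2   1.1  21. ] T [ 0.38  2.49 -0.01] gap 0.0004 q [-0.41  0.11  1.78 -0.    1.25 -0.13]
x [-0.003 -0.002 -1.   ] y [ 0.279  0.96  -0.002] z [ 0.96  -0.279 -0.002] jaw deg -16.2
[290.  230.8] 4 0.0817 deg from -y, mod 30: 1.2
[288.  238.8] 4 0.0804 deg from -y, mod 30: 0.1
[293.5 247. ] 2 0.08 deg from -y, mod 30: 0.1
[337.2 250.6] 5 0.0778 deg from -y, mod 30: 2.0
[306.5 252.5] 4 0.0778 deg from -y, mod 30: 0.5
```

View pics/side7.png

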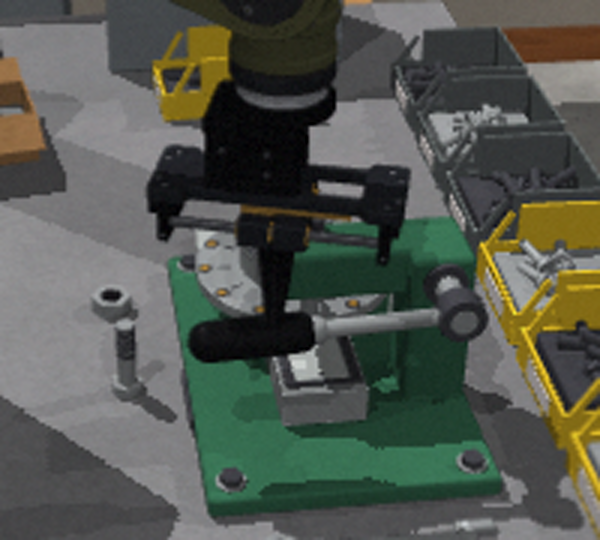

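Call:
{"api": "apply_moves", "payload": {
  "deltas": [
    [[-0.1,0,0,0,0],[-0.2,0,0,0,0],[-0.25,0,0,0,0],[-0.25,0,0,0,0],[-0.25,0,0,0,0],[-0.25,0,0,0,0],[-0.25,0,0,0,0],[-0.25,0,0,0,0]]
  ]
}}

```text
t: 13.8
position: [0.5877, -0.1985, 0.2113]
tcp_rot: [0.222, 1.56, -0.222]
ft_force: [3.1, -1.3, 1.8]
finger_gap: 0.0002
```

Call:
{"api": "apply_moves", "payload": {
  "deltas": [
    [[-0.25,0,0,0,0],[-0.25,0,0,0,0],[-0.25,0,0,0,0],[-0.5,0,0,0,0],[-0.8,0,0,0,0],[-0.9,0,0,0,0],[-0.9,0,0,0,0],[0,0,0,0,0]]
  ]
}}

```text
t: 14.6
position: [0.5885, -0.199, 0.3715]
tcp_rot: [0.22, 1.553, -0.224]
ft_force: [-0.2, -0.4, 0.8]
finger_gap: 0.0005
```

```bash
python3 - <<'E'
from h import *
from rig import imaging
st([.35,-.3,.35]); c=dots()
cv2.imwrite("pics/side8.png",cv2.resize(c["color"][150:330,220:420],None,fx=3,fy=3,interpolation=cv2.INTER_CUBIC))
E
```

```text
t 14.6 pos [ 0.5885 -0.199   0.3715] F [-0.2 -0.4  0.8] T [-0.04 -0.07  0.03] gap 0.0005 q [-0.41  0.01  1.52 -0.    1.61 -0.13]
x [ 0.006 -0.003 -1.   ] y [ 0.279  0.96  -0.001] z [ 0.96  -0.279  0.007] jaw deg -16.2
units [ 0.51 -4.09 -5.02]
[290.  230.8] 4 0.0817 deg from -y, mod 30: 1.2
[288.  238.8] 4 0.0804 deg from -y, mod 30: 0.1
[293.5 247. ] 2 0.08 deg from -y, mod 30: 0.1
[337.2 250.6] 5 0.0778 deg from -y, mod 30: 2.0
[306.5 252.5] 4 0.0778 deg from -y, mod 30: 0.5
[322.5 254. ] 2 0.0777 deg from -y, mod 30: 1.1
```

View pics/side8.png

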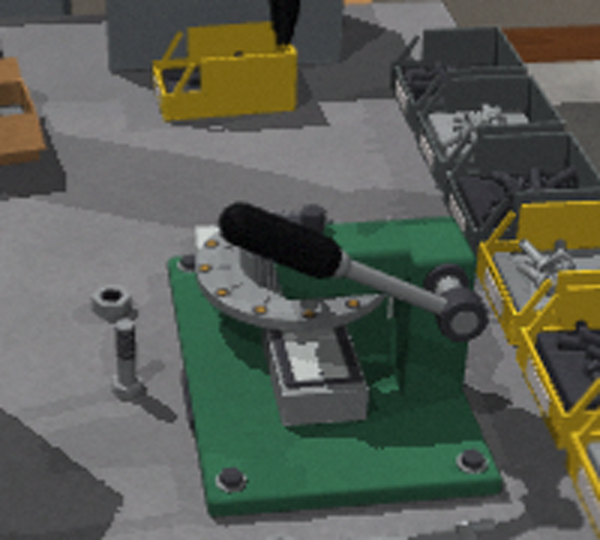

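```bash
python3 - <<'E'
from h import *
from rig import imaging,ctrl
s=imaging.snapshot("top"); c={k:np.array(v) for k,v in s.items()}
print(lineang(c,(.6283,-.0165)))
s=imaging.snapshot("side")["color"]; o=cam("side0")["color"]
cv2.imwrite("pics/side9.png",np.hstack([cv2.resize(x[205:345,240:400],None,fx=2.4,fy=2.4,interpolation=cv2.INTER_CUBIC) for x in(o,s)]))
E
```

```text
(np.float64(-86.9773720743181), np.float32(199.00087), np.float32(104.795975))
```

View pics/side9.png

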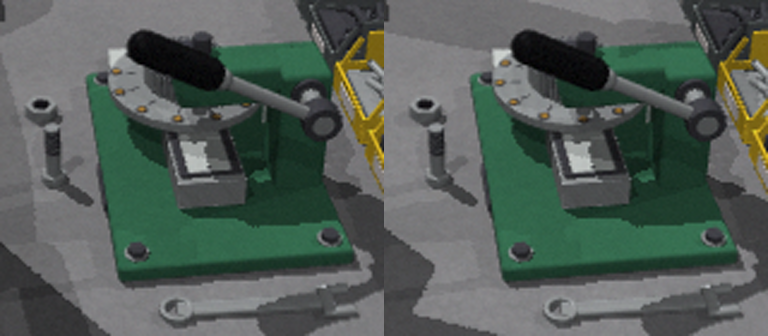

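The before and after views match: lever raised at its start position, tag in the nest, bolt, nut and wrench undisturbed. The line is at -87.0°, and the ram direction is about -87.8°.

```bash
python3 -c "
from rig import ctrl
print(ctrl.sign_off())"
```

```text
the job is handed in; nothing more can be done
None
```

The tag is stamped and the job was handed in at about 15 s on the robot's clock, well under the 67 s limit; sign-off gives no verdict.

- **Knob:** I pressed both fingertips on its top with about 13–15 N and turned it 42° clockwise. When I lifted off, it settled about 1° further into the detent. The white line then measured about −87.1° in the world frame, and the direction to the ram is about −87.8°, so they agree within 1°.
- **Lever:** I pressed the middle of the grip with closed fingertips to the hard stop. The fingertip stopped at 144 mm and the force rose to 21 N without further movement. I then eased it up until it was fully raised again.
- **Last checks:** The disc's index dots did not move during the press. In the before and after side views, the lever, tag, bolt, nut and wrench look the same. I did not compare the rest of the counter before and after. The robot ended clear of everything.

**Disagreement:** The knob's starting angle measured about −45°, halfway between the two stated starting detents (−30° and −60°). I went by the camera measurement for how far to turn. The end position fits the 0 detent.

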